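# Open up the double-door supply cabinet

## Task

Open up the little plywood supply cabinet on the desk: draw its bolt right down, swing the bolted door wide open, and only then swing out the other door, whose edge the first one covers, until both stand about square to the front. Open the doors gently, without flinging them or forcing the covered one early, and leave the toy figure and the other things on the desk alone.

Things in the scene. Friction and masses are not known exactly. Their poses are not given: they have to be found in the camera images.
- cabinet: Fixed plywood cabinet, 160 deep x 260 wide x 240 mm high, with two upright doors (leaves). Origin: centre of underside; x points from front to back (doors on its -x side, facing roughly world +y), y along its width, z up. Its 12 mm top board (underside 228 mm up) overhangs the closed door faces by 40 mm: pulls and knob are reached by leaning the fingers in from the front, 30 to 45 degrees.
- latched_leaf (a joint): Opening angle (rad) of the bolted leaf, the cabinet's +y half: 0 closed, 1.57 square to the front, at most 1.9. Each leaf is 126 wide x 204 high x 12 mm thick, upper edge 226 mm above the desk, closed face at cabinet x = -93 mm. A 28 mm wide, 6 mm thick full-height strip on its free edge laps 18 mm in front of the other leaf. Stays where left (friction 0.06 N m).
- latched_leaf_pull (a point): Middle of the upright pull bar of the bolted leaf: steel, 10 mm thick round bar, 78 mm tall, axis 35 mm in front of the leaf's face, 97 mm from the hinge line along the leaf and 30 mm from the meeting line of the leaves; this point is 175 mm above the desk, the bar runs from 125 to 203 mm.
- latched_leaf_hinge (a point): Point on the upright hinge line of the bolted leaf, at the pull's height, at the cabinet's front corner (12 mm behind the leaf's closed face). The leaf's free edge swings out towards cabinet -x.
- covered_leaf (a joint): Opening angle of the overlapped leaf (at the cabinet's -y half), rad, 0 closed, up to 1.9; about 1.57 is square to the front. It has no bolt, but cannot open while the other leaf's strip is in front of it. Stays where it is left (friction 0.06 N m).
- covered_leaf_pull (a point): Middle of the upright pull bar of the overlapped leaf, same shape and height as the other, 77 mm from its hinge line along the leaf, 50 mm from the meeting line.
- covered_leaf_hinge (a point): Point on the upright hinge line of the overlapped leaf, at the pull's height, 12 mm behind the leaf's closed face.
- bolt (a joint): Travel of the upright slide bolt on the bolted leaf, m: 0 fully up (shot behind the strike plate under the top board), 0.024 fully down; clear of the plate beyond 0.015. Sliding friction about 2.5 N; it stays where it is left.
- bolt_knob (a point): Middle of the bolt's round knob: 14 mm diameter, 22 mm long, sticking straight out of the leaf's face with its axis level; this point is 35 mm in front of the face, the knob ends 12 mm beyond it. 35 mm from the leaf's hinge line along the leaf; 188 mm above the desk with the bolt up. Moves with the bolt and the leaf.
- toy_figure: Blue plastic figure, 72 mm tall, 48 mm across, standing loose on the cabinet's top. Origin: centre of its underside. Leave alone.
- marker_pot: White ceramic pot with markers, 80 mm across, 132 mm tall, loose on the desk. Origin: centre of its underside. Leave alone.
- tape_roll: Roll of masking tape lying flat, 100 mm across, 24 mm tall, loose. Origin: centre of its underside. Leave alone.
- stapler_carton: Cardboard carton lying flat, 90 x 150 x 50 mm, loose. Origin: centre of its underside. Leave alone.

How it is judged:
On the way, in this order (a step that is already met when the one before it is completed fails the run):
1. the bolt is drawn down, both doors still shut (value of joint bolt above 0.016 m and value of joint each of latched_leaf, covered_leaf below 0.1 rad), for 0.1 s.
2. the bolted door stands wide open (over 1.2 rad) while the covered one is still shut (value of joint latched_leaf above 1.2 rad and value of joint covered_leaf below 0.1 rad), for 0.2 s.
3. the covered door stands wide open too (over 1.2 rad) (value of joint each of latched_leaf, covered_leaf above 1.2 rad), for 0.2 s.
At the end, for the whole second after the job is handed in: Both doors stand open by more than 1.2 rad (about 70 degrees) and at rest, and the figure, pot, tape and carton are within 20 mm of where they stood (all of step 3 and velocity of joint latched_leaf between -0.1 and 0.1 rad/s and velocity of joint covered_leaf between -0.1 and 0.1 rad/s and distance of each of toy_figure, marker_pot, tape_roll, stapler_carton from where it was at the start of the episode below 0.02 m); the robot touches nothing.
It fails at once if the covered door is forced (opened over 0.1 rad) before the bolted one is out of its way (value of joint covered_leaf above 0.1 rad and value of joint latched_leaf below 0.6 rad).
It fails at once if a door is flung (over 4 rad/s) (velocity of joint any of latched_leaf, covered_leaf above 4 rad/s).
It fails at once if a bystander is knocked (moved over 30 mm) or tipped over (distance of any of toy_figure, marker_pot, tape_roll, stapler_carton from where it was at the start of the episode above 0.03 m or angle between any of toy_figure, marker_pot's own z axis and vertical above 0.5 rad).
It also fails if it takes over 72 s, if anything falls off the work surface, if the arm or the gripper's body presses on something with over 40 N, if the wrist force passes 120 N, or if a joint passes its speed limit or range.

## Robot

A 6-joint arm with a two-finger parallel gripper is mounted at the origin on the work surface. World frame = base frame: x ahead of the robot, y to its left, z up, the work surface at z = 0. Lengths are in m, angles in rad, forces in N, time in s.
With the tool pointing down it reaches from about 0.35 to 0.85 m from the base axis. Payload 8.1 kg.
Tool frame: the origin (TCP) lies at the very end of the fingers, on their centre line; the grasp point (between the pads) lies 19 mm behind it; x points along the fingers, y is the direction in which the jaws open and shut, and the axes are right-handed (so a half turn about x gives the same grasp; the last joint's range is limited). The gripper opens to 93 mm and grips with 3 to 60 N. Pads are 15 mm wide; open, the fingers measure 128 mm over their backs; the gripper's body (75 mm by 188 mm) begins 65 mm behind the grasp point.
Start: joints at [1.026, 0.13, 1.488, -0, 1.523, -0.085], TCP at [0.266, 0.538, 0.219] pointing down, gripper open.
Joint ranges: [-2.96, 2.96], [-0.89, 2.26], [0.02, 2.5], [-1.34, 4.48], [0, 2.73], [-2.66, 2.66]. Speed limits (rad/s): [2.39, 2.39, 2.79, 3.14, 3.14, 3.14].

## Interface

Orientations are given as a rotation vector (axis times angle).
In Python, from plant import * gives the robot as it stands. The module is installed in compiled form; this text tells all that it offers.
- The arm moves only by the tool apply_moves, never from a script. Its argument "series" is a list of rows, each an object with "jaw": the gripper's target within -1 to 1 (shut at 1, half-way at 0, fully open at -1); "linear": the shift along the tool's x, y, z normalised to -1 to 1, where 1 is 0.6 m, a list of three; "roll": the turn about the tool's x normalised to -1 to 1, where 1 is 30 degrees. A call has 1 to 20 rows; each row is the pose to reach, as a shift and turn from the pose measured when the call began, along the tool's axes at that moment; what a row does not reach only later rows make up. A row lasts 1/8 s, in which the tool goes at most 62.5 mm and 10.7 degrees, less where a joint would pass 70% of its speed; a pose out of reach is approached as far as the arm can. A call with a number of a shift or a turn outside -1 to 1 is refused whole. A call with a gripper value outside its range is refused whole. The fingers move at their own pace and stop on an object; "force" is the grip in N (left out, the last holds). Time passes only in rows, so rows that repeat a pose let the fingers close. It gives the time, the measured TCP pose, the force and the opening at its end, in the units of the state.
- read_state(): the state, without advancing time (a new reading comes with each control period).
- read_camera(name): name is "side" or "top"; returns a dict with "pixels" (480x640x3 uint8, blue, green, red), "intrinsics" (3x3 intrinsics, pixels), "D" ([k1, k2, p1, p2, k3] as OpenCV has them; the pictures are not rectified), "rvec" (rotation vector, rad) and "tvec" (3), from world to camera coordinates, as OpenCV has them. Camera axes: x right, y down, z forward; pixel columns grow to the right and rows downward; lengths in m; the calibration is good to about 2 mm. A picture is of the moment at which its call begins. There is no depth.
- close_job(): hands the job in, once; it reports no verdict.
The state is a dict: "t": time; "q": joint angles; "dq": joint speeds; "joint_torque": joint torques, N m; "tool_pos": TCP position; "orientation": TCP orientation; "force": force on the tool from outside, world axes, zero at the start; "wrist_torque": the same for the moment, N m; "opening": finger opening in m.
Only numpy, scipy, OpenCV 4.12 (cv2) and the standard library are available. Lean on these libraries where they do the work, as an engineer would, in place of code of your own. Each camera call takes 0.05 s, during which the arm holds its last target. There are 200 camera calls.

## Working session

There is one attempt and no reset: what is moved stays moved. The work goes in short steps, Python scripts to look and compute and a tool call to move; the robot and the scene stay as the last step left them, time stands still between calls to the robot, and variables do not carry over. Pictures are saved under pics/ and viewed, about 8 in all and at most 12, crops included, and the job is handed in when it is done.

Besides the shell and the picture viewer there is one more tool, called after "Request:" as a command line: name --argument value ..., lists and objects as JSON in quotes. apply_moves: Moves the arm, as the interface text tells. Its arguments: {"type":"object","properties":{"series":{"type":"array"},"force":{"type":"number"}},"required":["series"]}

```bash
mkdir -p pics
python3 - <<'E'
from plant import *
import cv2,numpy as np
s=read_state();print({k:np.round(v,3) for k,v in s.items()})
for n in("side","top"):
    c=read_camera(n);cv2.imwrite(f"pics/{n}0.png",c["pixels"]);print(n,c["intrinsics"],c["D"],c["rvec"],c["tvec"],(-cv2.Rodrigues(np.array(c["rvec"],float))[0].T@np.array(c["tvec"],float).reshape(3)))
E
```

```text
{'t': np.float64(0.0), 'q': array([ 1.026,  0.131,  1.489, -0.   ,  1.523, -0.085]), 'dq': array([ 0.001,  0.   , -0.   , -0.   ,  0.002,  0.002]), 'joint_torque': array([ 2.0000e-03, -5.5982e+01, -4.9178e+01,  7.7000e-02,  3.5000e-02,
       -0.0000e+00]), 'tool_pos': array([0.266, 0.537, 0.218]), 'orientation': array([ 0.359,  1.541, -0.362]), 'force': array([ 0.181, -0.117, -0.247]), 'wrist_torque': array([0.011, 0.027, 0.053]), 'opening': np.float64(0.093)}
side [[602.44238286   0.         325.38130221]
 [  0.         602.44238286 241.53560906]
 [  0.           0.           1.        ]] [-7.19510483e-05  0.00000000e+00  0.00000000e+00  0.00000000e+00
  0.00000000e+00] [ 2.26907358 -0.89668761  0.33103587] [-0.36812149  0.45504045  1.10336656] [ 0.00702459 -0.54692842  1.12285928]
top [[588.82510293   0.         308.70012453]
 [  0.         588.82510293 231.66676482]
 [  0.           0.           1.        ]] [-0.08491061  0.          0.          0.          0.        ] [ 1.95097656 -2.23787931  0.26638154] [0.13427617 0.61288072 1.04101402] [0.36181055 0.08130402 1.1575171 ]
```

View pics/side0.png

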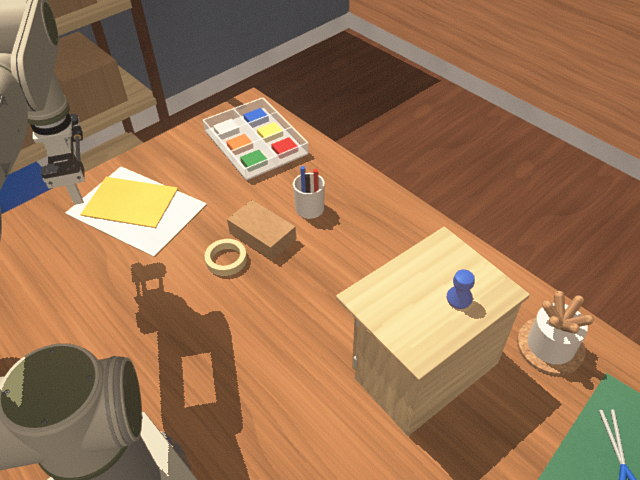

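View pics/top0.png

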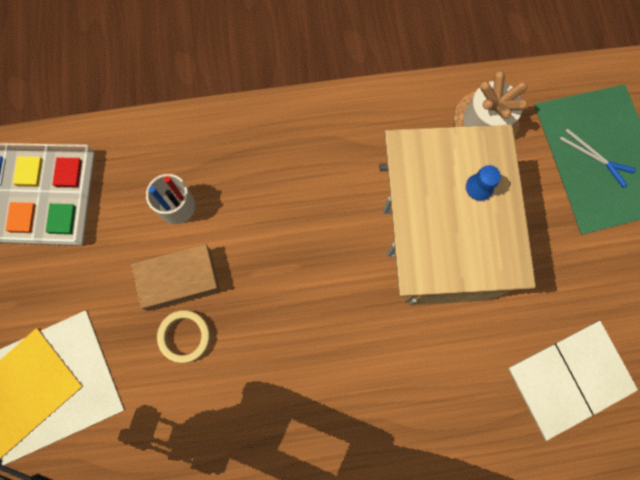

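```bash
cat > h.py <<'E'
from plant import *
import cv2,numpy as np
from scipy.spatial.transform import Rotation as R
def cam(n):
    c=read_camera(n);c["P"]=[np.array(c[k],float) for k in("rvec","tvec","intrinsics","D")];return c
def proj(c,p): return cv2.projectPoints(np.array(p,float).reshape(-1,1,3),*c["P"])[0].reshape(-1,2)
def unproj(c,uv,z):
    r,t,K,D=c["P"];n=cv2.undistortPoints(np.array(uv,float).reshape(-1,1,2),K,D).reshape(-1,2)
    M=cv2.Rodrigues(r)[0];o=-M.T@t.reshape(3);d=np.c_[n,np.ones(len(n))]@M
    return o+d*((z-o[2])/d[:,2])[:,None]
E
python3 - <<'E'
from h import *
from scipy.optimize import least_squares
C={n:cam(n) for n in("top","side")}
# order: (-133,+130),(80,130),(80,-130),(-133,-130)
uv={"top":[(386,130),(516,126),(533,288),(400,294)],"side":[(444,231),(527,294),(413,371),(338,297)]}
L=np.array([(-.133,.13,.24),(.08,.13,.24),(.08,-.13,.24),(-.133,-.13,.24)])
for n in C: print(n,unproj(C[n],uv[n],.24).round(3).tolist())
def W(p,L): 
    c,s=np.cos(p[2]),np.sin(p[2]);return L@np.array([[c,s,0],[-s,c,0],[0,0,1]])+[p[0],p[1],0]
for names in (["top"],["side"],["top","side"]):
  r=least_squares(lambda p:np.concatenate([(proj(C[n],W(p,L))-uv[n]).ravel() for n in names]),[.4,-.1,-1.57]);p=r.x
  print(names,p.round(4),np.abs(r.fun).max())
pts=np.array([(-.128,.095,.188),(-.128,.033,.175),(-.128,-.053,.175),(-.081,.13,.175),(-.081,-.13,.175)])
print(W(p,pts).round(4).tolist());print(proj(C["top"],W(p,pts)).round(0).tolist())
t=C["top"]["pixels"];v=cv2.resize(t[120:310,340:550],None,fx=3.8,fy=3.1)
cv2.imwrite("pics/c1.png",cv2.resize(t[120:310,350:550],(600,570),interpolation=cv2.INTER_CUBIC))
for n,u,z in (("fig",(478,193),.24),("pot",(490,120),.0),("tape",(183,337),.0),("carton",(175,277),.05),("cup",(172,205),0)): print(n,unproj(C["top"],[u],z).round(3))
E
```

```text
top [[0.742, -0.098, 0.24], [0.72, -0.32, 0.24], [0.445, -0.286, 0.24], [0.466, -0.074, 0.24]]
side [[0.73, -0.106, 0.24], [0.718, -0.31, 0.24], [0.449, -0.273, 0.24], [0.463, -0.079, 0.24]]
['top'] [ 0.5894 -0.2204 -1.6714] 5.555851690817406
['side'] [ 0.587  -0.2168 -1.6854] 5.886756007397594
['top', 'side'] [ 0.5882 -0.2187 -1.6773] 6.576986136168273
[[0.6963, -0.1015, 0.188], [0.6346, -0.0949, 0.175], [0.5491, -0.0858, 0.175], [0.7261, -0.1519, 0.175], [0.4676, -0.1243, 0.175]]
[[389.0, 166.0], [390.0, 202.0], [393.0, 250.0], [413.0, 149.0], [424.0, 294.0]]
fig [[ 0.612 -0.23   0.24 ]]
pot [[ 0.835 -0.372  0.   ]]
tape [[0.467 0.319 0.   ]]
carton [[0.578 0.314 0.05 ]]
cup [[0.738 0.318 0.   ]]
```

View pics/c1.png

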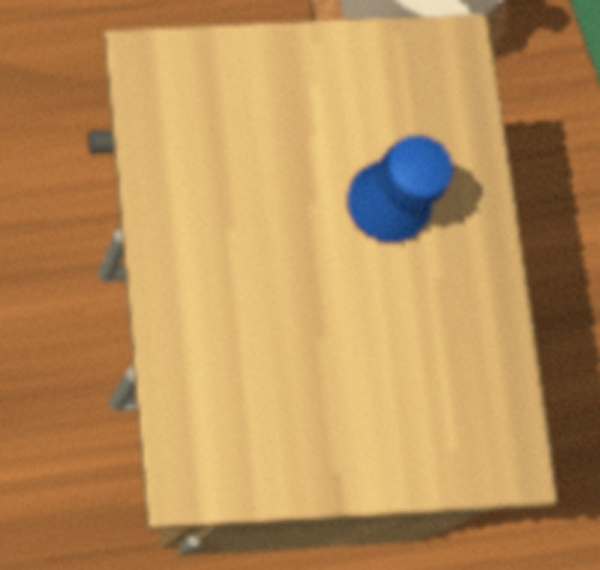

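Run:
```python
from h import *
from scipy.optimize import least_squares
C={n:cam(n) for n in("top","side")}
uv={"top":[(385.5,130.5),(513,125),(535,287),(399.7,295.5),(380.5,167.3),(386.5,212),(390.5,255.5)],"side":[(444,231),(527,294),(413,371),(338,297)]}
def W(p,L): 
    c,s=np.cos(p[2]),np.sin(p[2]);return L@np.array([[c,s,0],[-s,c,0],[0,0,1]])+[p[0],p[1],0]
def L(p,n):
    f,b,w=-.133,p[3],p[4]
    l=[(f,w,.24),(b,w,.24),(b,-w,.24),(f,-w,.24)]
    if n=="top": l+=[(-.140,.095,.188),(-.128,.033,.125),(-.128,-.047,.125)]
    return np.array(l)
for names in (["top"],["top","side"]):
  r=least_squares(lambda p:np.concatenate([(proj(C[n],W(p,L(p,n)))-uv[n]).ravel() for n in names]),[.59,-.22,-1.67,.08,.13],loss="soft_l1");p=r.x
  print(names,p.round(4));print(r.fun.reshape(-1,2).round(1).tolist())
  pts=np.array([(-.128,.095,.188),(-.128,.033,.175),(-.128,-.047,.175),(-.081,.13,.175),(-.081,-.13,.175)])
  print(W(p,pts).round(4).tolist())
```

```text
['top'] [ 0.5901 -0.2187 -1.6535  0.0834  0.1387]
[[0.3, 0.9], [-0.9, 0.8], [0.9, 0.7], [1.2, 0.3], [-0.1, -0.6], [-0.6, -1.7], [-0.9, -2.3]]
[[0.6954, -0.099, 0.188], [0.6336, -0.0939, 0.175], [0.5539, -0.0873, 0.175], [0.7264, -0.1487, 0.175], [0.4673, -0.1272, 0.175]]
['top', 'side'] [ 0.5891 -0.2195 -1.6551  0.0795  0.1377]
[[1.0, 1.8], [-2.3, 1.9], [-1.1, 0.9], [1.6, 0.1], [0.5, -0.3], [-0.1, -1.3], [-0.4, -1.9], [-0.4, -4.0], [0.9, -0.3], [5.1, 7.0], [-1.5, -1.1]]
[[0.6946, -0.0999, 0.188], [0.6328, -0.0947, 0.175], [0.5531, -0.088, 0.175], [0.7255, -0.1497, 0.175], [0.4664, -0.1278, 0.175]]
```

```bash
cat >> h.py <<'E'
def st():
    s=read_state();M=R.from_rotvec(s["orientation"]).as_matrix();return s,M
def show():
    s,M=st();print("t",round(float(s["t"]),2),"p",s["tool_pos"].round(4),"q",s["q"].round(3),"F",s["force"].round(1),"op",round(float(s["opening"]),3));print(M.round(4).tolist());return s,M
def to(*ps):
    s,M=st()
    for p in ps: print(p,"->",(M.T@(np.array(p)-s["tool_pos"])/.6).round(4).tolist())
E
python3 - <<'E'
from h import *
show();to((.1,.45,.3),(.0,.35,.3),(.0,.15,.3),(0,.05,.3))
E
```

```text
t 0.3 p [0.2661 0.5375 0.2183] q [ 1.026  0.131  1.489  0.     1.523 -0.085] F [ 0.3 -0.6 -0.3] op 0.093
[[-0.0004, 0.4438, 0.8961], [-0.0005, 0.8961, -0.4438], [-1.0, -0.0006, -0.0001]]
(0.1, 0.45, 0.3) -> [-0.136, -0.2537, -0.1834]
(0.0, 0.35, 0.3) -> [-0.1359, -0.477, -0.2588]
(0.0, 0.15, 0.3) -> [-0.1357, -0.7757, -0.1109]
(0, 0.05, 0.3) -> [-0.1356, -0.9251, -0.0369]
```

Request:
apply_moves --series '[{"jaw": -1, "linear": [-0.136, -0.12, -0.09], "roll": 0}, {"jaw": -1, "linear": [-0.136, -0.25, -0.18], "roll": 0}, {"jaw": -1, "linear": [-0.136, -0.36, -0.22], "roll": 0}, {"jaw": -1, "linear": [-0.136, -0.477, -0.259], "roll": 0}, {"jaw": -1, "linear": [-0.136, -0.477, -0.259], "roll": 0}, {"jaw": -1, "linear": [-0.136, -0.55, -0.22], "roll": 0}, {"jaw": -1, "linear": [-0.136, -0.63, -0.18], "roll": 0}, {"jaw": -1, "linear": [-0.136, -0.7, -0.15], "roll": 0}]'

```text
t: 1.3
tool_pos: [-0.0014, 0.2396, 0.308]
orientation: [0.321, 1.53, -0.398]
force: [-1.0, -0.2, 0.2]
opening: 0.093
```

Run:
```python
from h import *
show();to((0,.1,.3),(0,.2,.1))
```

```text
t 1.3 p [-0.0014  0.2396  0.308 ] q [ 1.374 -0.891  2.106 -0.009  1.975  0.26 ] F [-1.  -0.2  0.2] op 0.093
[[-0.0016, 0.4434, 0.8963], [-0.0499, 0.8952, -0.4429], [-0.9988, -0.0454, 0.0206]]
(0, 0.1, 0.3) -> [0.0249, -0.2066, 0.1049]
(0, 0.2, 0.1) -> [0.3495, -0.0423, 0.0242]
```

Request:
apply_moves --series '[{"jaw": -1, "linear": [0.025, -0.1, 0.05], "roll": 0}, {"jaw": -1, "linear": [0.025, -0.2, 0.1], "roll": 0}, {"jaw": -1, "linear": [0.025, -0.2, 0.1], "roll": 0}]'

```text
t: 1.68
tool_pos: [-0.0011, 0.2138, 0.3258]
orientation: [0.277, 1.516, -0.44]
force: [0.2, -0.7, -0.4]
opening: 0.0931
```

Run:
```python
from h import *
show();to((0,.0,.3),(0,.2,.1))
```

```text
t 1.68 p [-0.0011  0.2138  0.3258] q [ 1.37  -0.893  2.077 -0.023  2.061  0.249] F [ 0.2 -0.7 -0.4] op 0.093
[[-0.0012, 0.4434, 0.8963], [-0.1054, 0.8913, -0.441], [-0.9944, -0.095, 0.0457]]
(0, 0.0, 0.3) -> [0.0804, -0.3128, 0.1568]
(0, 0.2, 0.1) -> [0.3767, 0.016, -0.0054]
```

```bash
cat >> h.py <<'E'
def rows(wps,step=.058,roll=0,jaw=-1):
    s,M=st();p=s["tool_pos"];o=[]
    for w in wps:
        w=np.array(w);n=max(1,int(np.ceil(np.linalg.norm(w-p)/step)))
        o+=[(M.T@(p+(w-p)*k/n-s["tool_pos"])/.6).round(3).tolist() for k in range(1,n+1)];p=w
    print(len(o));print(*o,sep="\n")
E
python3 - <<'E'
from h import *
rows([(.15,.35,.38),(.35,.3,.45),(.48,.15,.5),(.48,-.1,.5),(.42,-.3,.5)],.062)
E
```

```text
21
[-0.029, 0.076, 0.032]
[-0.057, 0.153, 0.065]
[-0.086, 0.229, 0.097]
[-0.114, 0.305, 0.13]
[-0.141, 0.321, 0.215]
[-0.168, 0.337, 0.3]
[-0.195, 0.352, 0.385]
[-0.222, 0.368, 0.471]
[-0.236, 0.334, 0.548]
[-0.25, 0.3, 0.625]
[-0.264, 0.267, 0.702]
[-0.278, 0.233, 0.779]
[-0.27, 0.159, 0.816]
[-0.261, 0.085, 0.852]
[-0.252, 0.01, 0.889]
[-0.243, -0.064, 0.926]
[-0.234, -0.138, 0.963]
[-0.226, -0.224, 0.977]
[-0.217, -0.309, 0.991]
[-0.208, -0.394, 1.006]
[-0.199, -0.48, 1.02]
```

Request:
apply_moves --series '[{"jaw": -1, "linear": [-0.029, 0.076, 0.032], "roll": 0.1}, {"jaw": -1, "linear": [-0.057, 0.153, 0.065], "roll": 0.2}, {"jaw": -1, "linear": [-0.086, 0.229, 0.097], "roll": 0.3}, {"jaw": -1, "linear": [-0.114, 0.305, 0.13], "roll": 0.4}, {"jaw": -1, "linear": [-0.141, 0.321, 0.215], "roll": 0.5}, {"jaw": -1, "linear": [-0.168, 0.337, 0.3], "roll": 0.6}, {"jaw": -1, "linear": [-0.195, 0.352, 0.385], "roll": 0.7}, {"jaw": -1, "linear": [-0.222, 0.368, 0.471], "roll": 0.8}, {"jaw": -1, "linear": [-0.236, 0.334, 0.548], "roll": 0.9}, {"jaw": -1, "linear": [-0.25, 0.3, 0.625], "roll": 1}, {"jaw": -1, "linear": [-0.264, 0.267, 0.702], "roll": 1}, {"jaw": -1, "linear": [-0.278, 0.233, 0.779], "roll": 1}, {"jaw": -1, "linear": [-0.27, 0.159, 0.816], "roll": 1}, {"jaw": -1, "linear": [-0.261, 0.085, 0.852], "roll": 1}, {"jaw": -1, "linear": [-0.252, 0.01, 0.889], "roll": 1}, {"jaw": -1, "linear": [-0.243, -0.064, 0.926], "roll": 1}, {"jaw": -1, "linear": [-0.234, -0.138, 0.963], "roll": 1}, {"jaw": -1, "linear": [-0.226, -0.224, 0.977], "roll": 1}, {"jaw": -1, "linear": [-0.217, -0.309, 0.991], "roll": 1}, {"jaw": -1, "linear": [-0.217, -0.309, 0.991], "roll": 1}]'

```text
t: 4.18
tool_pos: [0.4489, -0.203, 0.5003]
orientation: [0.688, 1.379, -0.84]
force: [1.1, 0.4, -0.3]
opening: 0.0932
```

Run:
```python
from h import *
show();rows([(.40,-.3,.5),(.25,-.5,.48),(.05,-.65,.46),(.05,-.9,.46)],.062)
```

```text
t 4.17 p [ 0.4489 -0.203   0.5003] q [-0.455 -0.129  1.238 -0.105  1.985 -1.082] F [ 1.1  0.4 -0.3] op 0.093
[[-0.0013, 0.8351, 0.5501], [-0.1062, 0.5469, -0.8305], [-0.9943, -0.0595, 0.088]]
17
[0.009, -0.078, 0.045]
[0.018, -0.156, 0.089]
[0.032, -0.234, 0.117]
[0.045, -0.312, 0.144]
[0.059, -0.39, 0.171]
[0.073, -0.468, 0.198]
[0.087, -0.545, 0.226]
[0.099, -0.628, 0.23]
[0.111, -0.711, 0.234]
[0.123, -0.793, 0.238]
[0.135, -0.876, 0.243]
[0.147, -0.959, 0.247]
[0.156, -1.004, 0.316]
[0.164, -1.05, 0.385]
[0.173, -1.095, 0.455]
[0.182, -1.141, 0.524]
[0.191, -1.186, 0.593]
```

Request:
apply_moves --series '[{"jaw": -1, "linear": [0.009, -0.078, 0.045], "roll": 0.1}, {"jaw": -1, "linear": [0.018, -0.156, 0.089], "roll": 0.2}, {"jaw": -1, "linear": [0.032, -0.234, 0.117], "roll": 0.3}, {"jaw": -1, "linear": [0.045, -0.312, 0.144], "roll": 0.4}, {"jaw": -1, "linear": [0.059, -0.39, 0.171], "roll": 0.5}, {"jaw": -1, "linear": [0.073, -0.468, 0.198], "roll": 0.6}, {"jaw": -1, "linear": [0.087, -0.545, 0.226], "roll": 0.7}, {"jaw": -1, "linear": [0.099, -0.628, 0.23], "roll": 0.8}, {"jaw": -1, "linear": [0.111, -0.711, 0.234], "roll": 0.9}, {"jaw": -1, "linear": [0.123, -0.793, 0.238], "roll": 1}, {"jaw": -1, "linear": [0.135, -0.876, 0.243], "roll": 1}, {"jaw": -1, "linear": [0.147, -0.959, 0.247], "roll": 1}]'

```text
t: 5.68
tool_pos: [0.0498, -0.6512, 0.4602]
orientation: [1.085, 1.16, -1.217]
force: [0.6, -0.4, 0.4]
opening: 0.0928
```

Run:
```python
from h import *
show();rows([(.05,-1.15,.46)],.062)
```

```text
t 5.67 p [ 0.0498 -0.6512  0.4602] q [-1.573  0.208  0.968 -0.     1.859 -1.633] F [ 0.6 -0.4  0.4] op 0.093
[[-0.0006, 0.9982, 0.0598], [-0.1073, 0.0594, -0.9924], [-0.9942, -0.007, 0.1071]]
9
[0.01, -0.005, 0.092]
[0.02, -0.011, 0.183]
[0.03, -0.016, 0.275]
[0.04, -0.022, 0.367]
[0.05, -0.027, 0.458]
[0.06, -0.033, 0.55]
[0.07, -0.038, 0.642]
[0.08, -0.044, 0.733]
[0.09, -0.049, 0.825]
```

Request:
apply_moves --series '[{"jaw": -1, "linear": [0.01, -0.005, 0.09], "roll": 0}, {"jaw": -1, "linear": [0.02, -0.01, 0.18], "roll": 0}, {"jaw": -1, "linear": [0.03, -0.016, 0.27], "roll": 0}, {"jaw": -1, "linear": [0.04, -0.02, 0.36], "roll": 0}, {"jaw": -1, "linear": [0.05, -0.027, 0.45], "roll": 0}, {"jaw": -1, "linear": [0.06, -0.033, 0.55], "roll": 0}, {"jaw": -1, "linear": [0.07, -0.038, 0.64], "roll": 0}, {"jaw": -1, "linear": [0.07, -0.038, 0.64], "roll": 0}]'

```text
t: 6.68
tool_pos: [0.0437, -0.8728, 0.3926]
orientation: [1.04, 1.114, -1.242]
force: [0.3, 0.5, -0.4]
opening: 0.093
```

Run:
```python
from h import *
show();to((.05,-1.3,.5),(.05,-.6,.46))
```

```text
t 6.67 p [ 0.0437 -0.8728  0.3926] q [-1.581  0.986  0.022  0.004  1.964 -1.639] F [ 0.3  0.5 -0.4] op 0.093
[[0.0024, 0.9982, 0.06], [-0.1681, 0.0596, -0.984], [-0.9858, -0.0077, 0.1679]]
(0.05, -1.3, 0.5) -> [-0.0567, -0.0334, 0.7313]
(0.05, -0.6, 0.46) -> [-0.1871, 0.0366, -0.4279]
```

Request:
apply_moves --series '[{"jaw": -1, "linear": [-0.1, -0.02, 0.1], "roll": 0}, {"jaw": -1, "linear": [-0.2, -0.02, 0.2], "roll": 0}, {"jaw": -1, "linear": [-0.3, -0.03, 0.4], "roll": 0}, {"jaw": -1, "linear": [-0.3, -0.03, 0.6], "roll": 0}, {"jaw": -1, "linear": [-0.3, -0.03, 0.6], "roll": 0}, {"jaw": -1, "linear": [-0.3, -0.03, 0.6], "roll": 0}]'

```text
t: 7.42
tool_pos: [0.0341, -0.8717, 0.4373]
orientation: [0.996, 1.069, -1.266]
force: [-0.3, -0.3, 0.5]
opening: 0.0928
```

Run:
```python
from h import *
show();to((.05,-1.3,.5),(.05,-.6,.46))
```

```text
t 7.42 p [ 0.0341 -0.8717  0.4373] q [-1.595  0.936  0.022  0.011  1.955 -1.65 ] F [-0.3 -0.3  0.5] op 0.093
[[0.0048, 0.9982, 0.0599], [-0.2263, 0.0595, -0.9722], [-0.974, -0.0089, 0.2262]]
(0.05, -1.3, 0.5) -> [0.0599, -0.017, 0.7193]
(0.05, -0.6, 0.46) -> [-0.1392, 0.053, -0.4301]
```

Request:
apply_moves --series '[{"jaw": -1, "linear": [-0.3, -0.01, 0.6], "roll": 0}, {"jaw": -1, "linear": [-0.3, -0.01, 0.6], "roll": 0}]'

```text
t: 7.68
tool_pos: [0.0351, -0.8815, 0.4616]
orientation: [0.952, 1.024, -1.289]
force: [-0.3, -0.1, -0.9]
opening: 0.0929
```

Request:
apply_moves --series '[{"jaw": -1, "linear": [-0.3, 0, 0.6], "roll": 0}, {"jaw": -1, "linear": [-0.3, 0, 0.6], "roll": 0}]'

```text
t: 7.92
tool_pos: [0.0376, -0.889, 0.4897]
orientation: [0.907, 0.978, -1.311]
force: [-0.9, 0.4, -0.3]
opening: 0.0931
```

Request:
apply_moves --series '[{"jaw": -1, "linear": [-0.3, 0.01, 0.6], "roll": 0}, {"jaw": -1, "linear": [-0.3, 0.01, 0.6], "roll": 0}]'

```text
t: 8.18
tool_pos: [0.0416, -0.8941, 0.5202]
orientation: [0.863, 0.932, -1.332]
force: [0.2, 0.2, 0.5]
opening: 0.093
```

Request:
apply_moves --series '[{"jaw": -1, "linear": [-0.3, 0.02, 0.6], "roll": 0}, {"jaw": -1, "linear": [-0.3, 0.02, 0.6], "roll": 0}]'

```text
t: 8.43
tool_pos: [0.0466, -0.8962, 0.5534]
orientation: [0.818, 0.886, -1.351]
force: [0.6, 0.2, 1.3]
opening: 0.0932
```

Request:
apply_moves --series '[{"jaw": -1, "linear": [-0.3, 0.03, 0.6], "roll": 0}, {"jaw": -1, "linear": [-0.3, 0.03, 0.6], "roll": 0}]'

```text
t: 8.68
tool_pos: [0.0529, -0.8951, 0.589]
orientation: [0.774, 0.84, -1.368]
force: [-0.8, 1.1, -0.2]
opening: 0.0932
```

Run:
```python
from h import *
show();to((.05,-1.3,.5),(.05,-.6,.46))
```

```text
t 8.68 p [ 0.0529 -0.8951  0.589 ] q [-1.578  0.788  0.023  0.022  1.805 -1.629] F [-0.8  1.1 -0.2] op 0.093
[[0.0181, 0.9982, 0.0573], [-0.5026, 0.0586, -0.8625], [-0.8643, -0.0132, 0.5028]]
(0.05, -1.3, 0.5) -> [0.4673, -0.0425, 0.5072]
(0.05, -0.6, 0.46) -> [-0.0614, 0.0268, -0.5326]
```

Run:
```python
from h import *
rows([(.12,-.65,.5),(.4,-.42,.5),(.48,-.3,.5)],.062)
```

```text
14
[-0.015, 0.027, -0.084]
[-0.03, 0.055, -0.168]
[-0.045, 0.082, -0.252]
[-0.06, 0.11, -0.336]
[-0.075, 0.137, -0.421]
[-0.106, 0.219, -0.471]
[-0.136, 0.3, -0.522]
[-0.167, 0.382, -0.572]
[-0.198, 0.463, -0.623]
[-0.229, 0.544, -0.674]
[-0.259, 0.626, -0.724]
[-0.292, 0.674, -0.779]
[-0.325, 0.722, -0.834]
[-0.357, 0.771, -0.889]
```

Request:
apply_moves --series '[{"jaw": -1, "linear": [-0.015, 0.027, -0.084], "roll": 0}, {"jaw": -1, "linear": [-0.03, 0.055, -0.168], "roll": 0}, {"jaw": -1, "linear": [-0.045, 0.082, -0.252], "roll": 0}, {"jaw": -1, "linear": [-0.06, 0.11, -0.336], "roll": 0}, {"jaw": -1, "linear": [-0.075, 0.137, -0.421], "roll": 0}, {"jaw": -1, "linear": [-0.106, 0.219, -0.471], "roll": 0}, {"jaw": -1, "linear": [-0.136, 0.3, -0.522], "roll": 0}, {"jaw": -1, "linear": [-0.167, 0.382, -0.572], "roll": 0}, {"jaw": 0, "linear": [-0.198, 0.463, -0.623], "roll": 0}, {"jaw": 1, "linear": [-0.229, 0.544, -0.674], "roll": 0}, {"jaw": 1, "linear": [-0.259, 0.626, -0.724], "roll": 0}, {"jaw": 1, "linear": [-0.292, 0.674, -0.779], "roll": 0}, {"jaw": 1, "linear": [-0.325, 0.722, -0.834], "roll": 0}, {"jaw": 1, "linear": [-0.357, 0.771, -0.889], "roll": 0}]'

```text
t: 10.42
tool_pos: [0.4813, -0.298, 0.5004]
orientation: [0.774, 0.839, -1.367]
force: [0.7, -0.8, 0.4]
opening: 0.0378
```

Run:
```python
from h import *
show();rows([(.5,0,.5),(.6,.1,.45),(.693,.02,.36),(.693,-.064,.254)],.062)
```

```text
t 10.43 p [ 0.4813 -0.298   0.5004] q [-0.33  -0.149  1.348 -0.494  1.716 -0.522] F [ 0.7 -0.8  0.4] op 0.038
[[0.0195, 0.9981, 0.0576], [-0.503, 0.0596, -0.8622], [-0.8641, -0.0122, 0.5032]]
14
[-0.05, 0.012, -0.085]
[-0.099, 0.024, -0.171]
[-0.149, 0.036, -0.256]
[-0.199, 0.049, -0.341]
[-0.249, 0.061, -0.427]
[-0.252, 0.12, -0.485]
[-0.254, 0.179, -0.544]
[-0.257, 0.238, -0.603]
[-0.191, 0.288, -0.587]
[-0.124, 0.337, -0.57]
[-0.058, 0.387, -0.554]
[0.017, 0.385, -0.544]
[0.091, 0.383, -0.533]
[0.166, 0.38, -0.523]
```

Request:
apply_moves --series '[{"jaw": 1, "linear": [-0.05, 0.012, -0.085], "roll": 0}, {"jaw": 1, "linear": [-0.099, 0.024, -0.171], "roll": 0}, {"jaw": 1, "linear": [-0.149, 0.036, -0.256], "roll": 0}, {"jaw": 1, "linear": [-0.199, 0.049, -0.341], "roll": 0}, {"jaw": 1, "linear": [-0.249, 0.061, -0.427], "roll": 0}, {"jaw": 1, "linear": [-0.252, 0.12, -0.485], "roll": 0}, {"jaw": 1, "linear": [-0.254, 0.179, -0.544], "roll": 0}, {"jaw": 1, "linear": [-0.257, 0.238, -0.603], "roll": 0}, {"jaw": 1, "linear": [-0.191, 0.288, -0.587], "roll": 0}, {"jaw": 1, "linear": [-0.124, 0.337, -0.57], "roll": 0}, {"jaw": 1, "linear": [-0.058, 0.387, -0.554], "roll": 0}, {"jaw": 1, "linear": [0.017, 0.385, -0.544], "roll": 0}, {"jaw": 1, "linear": [0.091, 0.383, -0.533], "roll": 0}, {"jaw": 1, "linear": [0.166, 0.38, -0.523], "roll": 0}, {"jaw": 1, "linear": [0.166, 0.38, -0.523], "roll": 0}]'

```text
t: 12.3
tool_pos: [0.6904, -0.0658, 0.2496]
orientation: [0.771, 0.844, -1.373]
force: [-1.1, -0.1, 0.8]
opening: 0.0005
```

Run:
```python
from h import *
show();c=cam("top");cv2.imwrite("pics/t2.png",cv2.resize(c["pixels"][60:360,230:630],(800,600),interpolation=cv2.INTER_CUBIC))
s,_=st();print((proj(c,[s["tool_pos"],[.6924,-.0991,.188]])-[230,60])*2)
rows([(.693,-.0957,.199),(.693,-.0957,.177)],.03)
```

```text
t 12.3 p [ 0.6904 -0.0658  0.2496] q [ 0.106  0.402  1.207 -0.526  1.579  0.051] F [-1.1 -0.1  0.8] op 0.001
[[0.0124, 0.9982, 0.0589], [-0.5034, 0.0571, -0.8622], [-0.864, -0.0189, 0.5032]]
[[283.58911123 195.09805462]
 [315.14589245 215.87212766]]
4
[0.034, 0.0, 0.0]
[0.069, 0.0, 0.0]
[0.103, 0.001, 0.0]
[0.135, 0.001, -0.018]
```

View pics/t2.png

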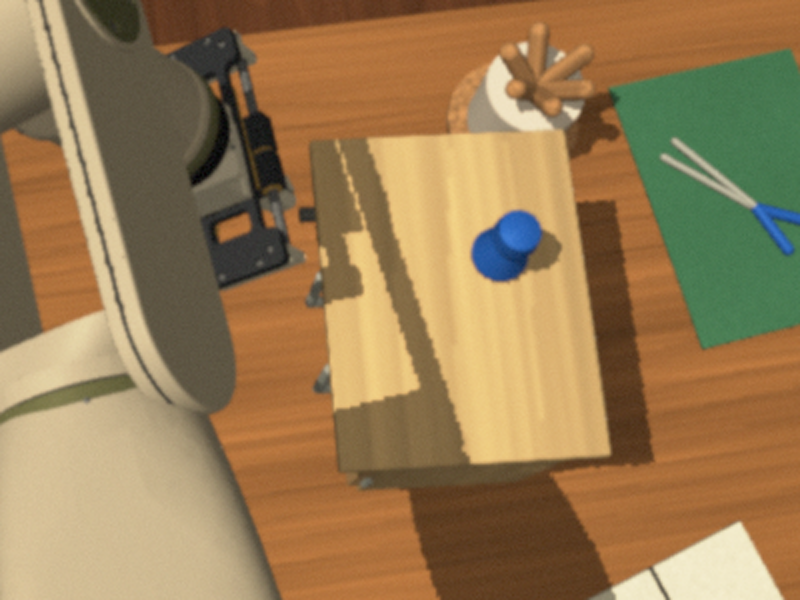

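Request:
apply_moves --series '[{"jaw": 1, "linear": [0.034, 0.003, 0], "roll": 0}, {"jaw": 1, "linear": [0.069, 0.003, 0], "roll": 0}, {"jaw": 1, "linear": [0.092, 0.003, 0], "roll": 0}, {"jaw": 1, "linear": [0.1, 0.003, 0], "roll": 0}, {"jaw": 1, "linear": [0.107, 0.003, -0.003], "roll": 0}, {"jaw": 1, "linear": [0.114, 0.003, -0.007], "roll": 0}, {"jaw": 1, "linear": [0.114, 0.003, -0.007], "roll": 0}]'

```text
t: 13.22
tool_pos: [0.6945, -0.0951, 0.1913]
orientation: [0.773, 0.841, -1.369]
force: [-0.8, -1.1, 1.1]
opening: 0.0004
```

Run:
```python
from h import *
show();rows([(.693,-.0957,.187),(.693,-.0957,.175)],.006)
```

```text
t 13.22 p [ 0.6945 -0.0951  0.1913] q [ 0.063  0.427  1.281 -0.53   1.467  0.066] F [-0.8 -1.1  1.1] op 0.0
[[0.017, 0.9982, 0.0579], [-0.5032, 0.0586, -0.8622], [-0.864, -0.0145, 0.5032]]
4
[0.007, -0.003, -0.003]
[0.012, -0.002, -0.006]
[0.018, -0.002, -0.01]
[0.024, -0.002, -0.013]
```

Request:
apply_moves --series '[{"jaw": 1, "linear": [0.007, -0.003, -0.003], "roll": 0}, {"jaw": 1, "linear": [0.012, -0.003, -0.006], "roll": 0}]'

```text
t: 13.48
tool_pos: [0.693, -0.0955, 0.1835]
orientation: [0.774, 0.84, -1.368]
force: [2.1, 1.0, 2.4]
opening: 0.0008
```

Request:
apply_moves --series '[{"jaw": 1, "linear": [0.006, 0, -0.004], "roll": 0}, {"jaw": 1, "linear": [0.012, 0, -0.007], "roll": 0}]'

```text
t: 13.72
tool_pos: [0.693, -0.0955, 0.1749]
orientation: [0.774, 0.84, -1.368]
force: [1.4, 0.8, 2.1]
opening: 0.0005
```

Run:
```python
from h import *
show();c=cam("top");cv2.imwrite("pics/t3.png",cv2.resize(c["pixels"][110:230,310:470],(800,600),interpolation=cv2.INTER_CUBIC))
```

```text
t 13.72 p [ 0.693  -0.0955  0.1749] q [ 0.063  0.433  1.303 -0.532  1.441  0.08 ] F [1.4 0.8 2.1] op 0.0
[[0.0185, 0.9982, 0.0577], [-0.5031, 0.0591, -0.8622], [-0.864, -0.0131, 0.5032]]
```

View pics/t3.png

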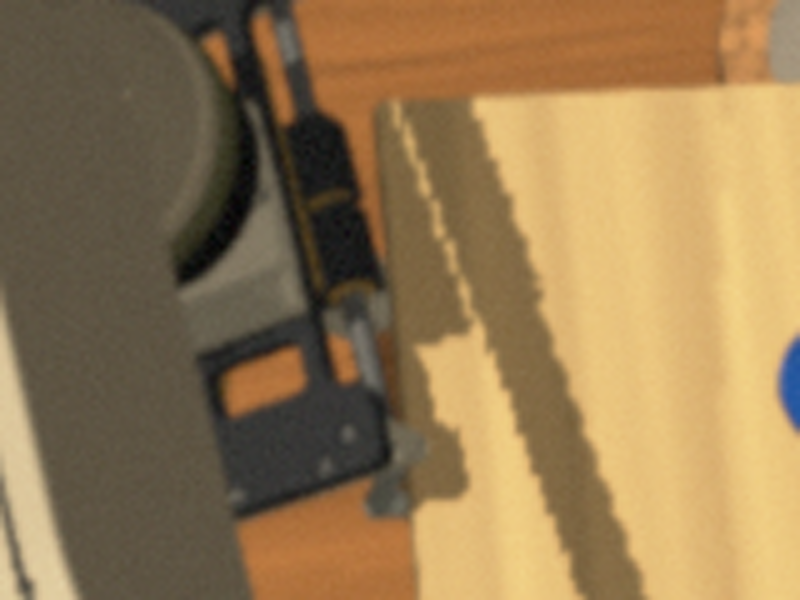

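Request:
apply_moves --series '[{"jaw": 1, "linear": [0.003, 0, -0.0015], "roll": 0}, {"jaw": 1, "linear": [0.003, 0, -0.0015], "roll": 0}]'

```text
t: 14.02
tool_pos: [0.6935, -0.0956, 0.1741]
orientation: [0.774, 0.838, -1.367]
force: [0.1, 2.1, 9.0]
opening: 0.0005
```

Run:
```python
from h import *
show();c=cam("top")
rows([(.693,-.05,.254),(.633,-.04,.254)],.05)
```

```text
t 14.03 p [ 0.6935 -0.0956  0.1741] q [ 0.063  0.434  1.304 -0.533  1.438  0.082] F [0.1 2.1 9. ] op 0.001
[[0.0199, 0.9982, 0.057], [-0.5036, 0.0592, -0.8619], [-0.8637, -0.0115, 0.5039]]
4
[-0.077, 0.001, 0.001]
[-0.153, 0.002, 0.002]
[-0.158, -0.047, -0.008]
[-0.164, -0.097, -0.019]
```

Request:
apply_moves --series '[{"jaw": 1, "linear": [-0.06, 0, 0], "roll": 0}, {"jaw": 0, "linear": [-0.14, 0, 0], "roll": 0}, {"jaw": 0, "linear": [-0.14, -0.05, -0.01], "roll": 0}, {"jaw": 0, "linear": [-0.14, -0.1, -0.02], "roll": 0}, {"jaw": 0, "linear": [-0.14, -0.1, -0.02], "roll": 0}]'

```text
t: 14.7
tool_pos: [0.6291, -0.0461, 0.2401]
orientation: [0.772, 0.841, -1.368]
force: [0.8, -1.1, 0.6]
opening: 0.036
```

Run:
```python
from h import *
show();c=cam("top");cv2.imwrite("pics/t4.png",cv2.resize(c["pixels"][110:290,290:530],(800,600),interpolation=cv2.INTER_CUBIC))
print((proj(c,[[.6306,-.0939,.125],st()[0]["tool_pos"]])-[290,110])*3.333)
rows([(.630,-.068,.2295),(.631,-.1035,.169)],.03)
```

```text
t 14.7 p [ 0.6291 -0.0461  0.2401] q [ 0.147  0.249  1.409 -0.524  1.552  0.112] F [ 0.8 -1.1  0.6] op 0.036
[[0.0173, 0.9981, 0.0589], [-0.5034, 0.0596, -0.862], [-0.8639, -0.0147, 0.5035]]
[[320.450081   339.55403328]
 [253.8953838  288.63511249]]
4
[0.034, -0.003, 0.022]
[0.073, -0.003, 0.022]
[0.112, -0.003, 0.022]
[0.151, -0.003, 0.022]
```

View pics/t4.png

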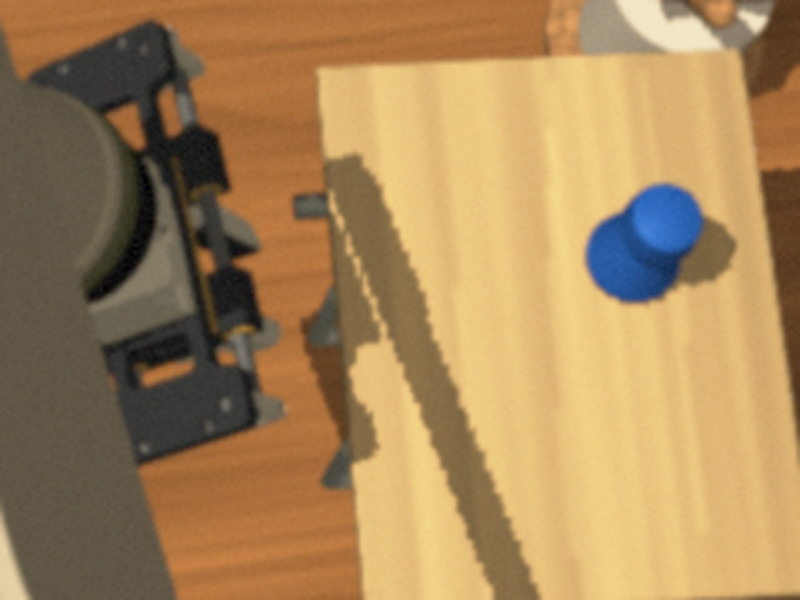

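Request:
apply_moves --series '[{"jaw": 0, "linear": [0.034, -0.003, 0.022], "roll": 0}, {"jaw": 0, "linear": [0.073, -0.003, 0.022], "roll": 0}, {"jaw": 0, "linear": [0.112, -0.003, 0.022], "roll": 0}, {"jaw": 0, "linear": [0.15, -0.003, 0.022], "roll": 0}, {"jaw": 0, "linear": [0.15, -0.003, 0.022], "roll": 0}, {"jaw": 1, "linear": [0.15, -0.003, 0.022], "roll": 0}, {"jaw": 1, "linear": [0.15, -0.003, 0.022], "roll": 0}, {"jaw": 1, "linear": [0.15, -0.003, 0.022], "roll": 0}, {"jaw": 1, "linear": [0.15, -0.003, 0.022], "roll": 0}]' --force 12

```text
t: 15.88
tool_pos: [0.6316, -0.1028, 0.1701]
orientation: [0.774, 0.839, -1.366]
force: [15.4, -0.0, -3.3]
opening: 0.0111
```

Run:
```python
from h import *
s,M=show()
# arc: bar rel to hinge: cab frame
p=np.array([.59,-.219]);a=-1.6545;X=np.array([np.cos(a),np.sin(a)]);Y=np.array([-X[1],X[0]])
h=p-.081*X+.127*Y
def bar(th):
    # closed offset: -Y*.097 - X*.047 ; opening rotates free edge (-Y) toward -X
    return h+.097*(-Y*np.cos(th)-X*np.sin(th))+.047*(-X*np.cos(th)+Y*np.sin(th))
print("hinge",h,"bar0",bar(0))
for th in np.arange(.1,1.65,.1):
    d=np.r_[bar(th)-bar(0),0];print(round(th,2),(M.T@d/.6).round(3).tolist())
```

```text
t 15.88 p [ 0.6316 -0.1028  0.1701] q [ 0.057  0.275  1.509 -0.537  1.396  0.1  ] F [15.4 -0.  -3.3] op 0.011
[[0.0202, 0.9981, 0.058], [-0.5034, 0.0603, -0.8619], [-0.8638, -0.0118, 0.5037]]
hinge [ 0.72332744 -0.14890155] bar0 [ 0.63059653 -0.09395632]
0.1 [-0.007, 0.011, -0.012]
0.2 [-0.014, 0.023, -0.024]
0.3 [-0.02, 0.036, -0.034]
0.4 [-0.026, 0.051, -0.043]
0.5 [-0.03, 0.066, -0.051]
0.6 [-0.034, 0.083, -0.057]
0.7 [-0.037, 0.1, -0.062]
0.8 [-0.04, 0.117, -0.065]
0.9 [-0.041, 0.135, -0.067]
1.0 [-0.041, 0.153, -0.067]
1.1 [-0.041, 0.171, -0.066]
1.2 [-0.039, 0.189, -0.063]
1.3 [-0.037, 0.206, -0.059]
1.4 [-0.034, 0.223, -0.053]
1.5 [-0.03, 0.239, -0.046]
1.6 [-0.025, 0.254, -0.037]
```

Request:
apply_moves --series '[{"jaw": 1, "linear": [-0.007, 0.013, -0.012], "roll": 0}, {"jaw": 1, "linear": [-0.014, 0.026, -0.024], "roll": 0}, {"jaw": 1, "linear": [-0.02, 0.04, -0.034], "roll": 0}, {"jaw": 1, "linear": [-0.026, 0.055, -0.043], "roll": 0}, {"jaw": 1, "linear": [-0.03, 0.07, -0.051], "roll": 0}, {"jaw": 1, "linear": [-0.034, 0.087, -0.057], "roll": 0}]'

```text
t: 16.62
tool_pos: [0.6813, -0.0578, 0.17]
orientation: [0.774, 0.841, -1.366]
force: [-4.9, 7.6, 2.7]
opening: 0.0096
```

Run:
```python
from h import *
s,M=show()
c=cam("top");cv2.imwrite("pics/t5.png",cv2.resize(c["pixels"][110:290,290:530],(800,600),interpolation=cv2.INTER_CUBIC))
p=np.array([.59,-.219]);a=-1.6545;X=np.array([np.cos(a),np.sin(a)]);Y=np.array([-X[1],X[0]])
def b(th): return .097*(-Y*np.cos(th)-X*np.sin(th))+.047*(-X*np.cos(th)+Y*np.sin(th))
for th in np.arange(.7,1.65,.1): print(round(th,2),(M.T@np.r_[b(th)-b(.6),0]/.6).round(3).tolist())
```

```text
t 16.62 p [ 0.6813 -0.0578  0.17  ] q [ 0.118  0.421  1.328 -0.528  1.457  0.133] F [-4.9  7.6  2.7] op 0.01
[[0.0198, 0.9981, 0.059], [-0.5021, 0.0609, -0.8626], [-0.8646, -0.0125, 0.5024]]
0.7 [-0.003, 0.017, -0.005]
0.8 [-0.005, 0.035, -0.008]
0.9 [-0.007, 0.052, -0.01]
1.0 [-0.007, 0.07, -0.01]
1.1 [-0.007, 0.088, -0.009]
1.2 [-0.005, 0.106, -0.006]
1.3 [-0.003, 0.123, -0.002]
1.4 [0.0, 0.14, 0.004]
1.5 [0.004, 0.156, 0.011]
1.6 [0.009, 0.171, 0.02]
```

View pics/t5.png

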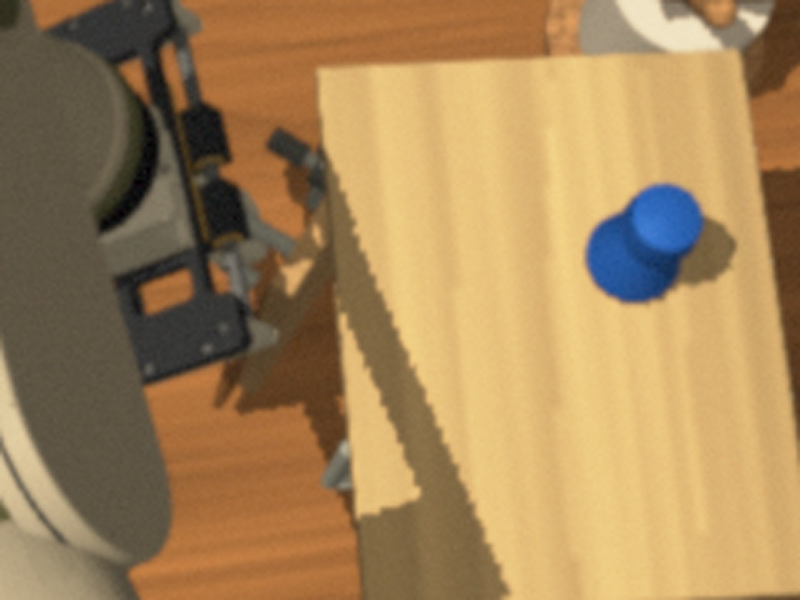

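Request:
apply_moves --series '[{"jaw": 1, "linear": [-0.003, 0.017, -0.005], "roll": 0}, {"jaw": 1, "linear": [-0.005, 0.035, -0.008], "roll": 0}, {"jaw": 1, "linear": [-0.007, 0.052, -0.01], "roll": 0}, {"jaw": 1, "linear": [-0.007, 0.07, -0.01], "roll": 0}]' --force 8

```text
t: 17.18
tool_pos: [0.7242, -0.0462, 0.1699]
orientation: [0.775, 0.842, -1.364]
force: [-2.6, 4.7, 1.0]
opening: 0.0099
```

Run:
```python
from h import *
s,M=show()
p=np.array([.59,-.219]);a=-1.6545;X=np.array([np.cos(a),np.sin(a)]);Y=np.array([-X[1],X[0]])
def b(th): return .097*(-Y*np.cos(th)-X*np.sin(th))+.047*(-X*np.cos(th)+Y*np.sin(th))
for th in np.arange(1.1,1.65,.1): print(round(th,2),(M.T@np.r_[b(th)-b(1.),0]/.6).round(3).tolist())
```

```text
t 17.18 p [ 0.7242 -0.0462  0.1699] q [ 0.127  0.538  1.173 -0.525  1.492  0.12 ] F [-2.6  4.7  1. ] op 0.01
[[0.0211, 0.998, 0.0599], [-0.5011, 0.0624, -0.8631], [-0.8651, -0.0118, 0.5014]]
1.1 [0.001, 0.018, 0.001]
1.2 [0.002, 0.036, 0.004]
1.3 [0.004, 0.053, 0.008]
1.4 [0.007, 0.07, 0.014]
1.5 [0.011, 0.086, 0.022]
1.6 [0.016, 0.101, 0.03]
```

Request:
apply_moves --series '[{"jaw": 1, "linear": [0.001, 0.018, 0.001], "roll": 0}, {"jaw": 1, "linear": [0.002, 0.036, 0.004], "roll": 0}, {"jaw": 1, "linear": [0.004, 0.053, 0.008], "roll": 0}, {"jaw": 1, "linear": [0.007, 0.07, 0.014], "roll": 0}]'

```text
t: 17.68
tool_pos: [0.7671, -0.0516, 0.1693]
orientation: [0.775, 0.843, -1.363]
force: [-1.5, 5.7, -1.2]
opening: 0.0098
```

Request:
apply_moves --series '[{"jaw": 1, "linear": [0.004, 0.016, 0.007], "roll": 0}, {"jaw": 1, "linear": [0.006, 0.024, 0.011], "roll": 0}, {"jaw": 1, "linear": [0.006, 0.024, 0.011], "roll": 0}]'

```text
t: 18.05
tool_pos: [0.7821, -0.0572, 0.1686]
orientation: [0.775, 0.845, -1.363]
force: [-0.7, 4.9, -0.7]
opening: 0.0094
```

Run:
```python
from h import *
s,M=show()
c=cam("top");cv2.imwrite("pics/t6.png",cv2.resize(c["pixels"][50:290,250:570],(800,600),interpolation=cv2.INTER_CUBIC))
```

```text
t 18.05 p [ 0.7821 -0.0572  0.1686] q [ 0.103  0.697  0.953 -0.522  1.532  0.067] F [-0.7  4.9 -0.7] op 0.009
[[0.0205, 0.9979, 0.0614], [-0.4991, 0.0635, -0.8642], [-0.8663, -0.0129, 0.4994]]
```

View pics/t6.png

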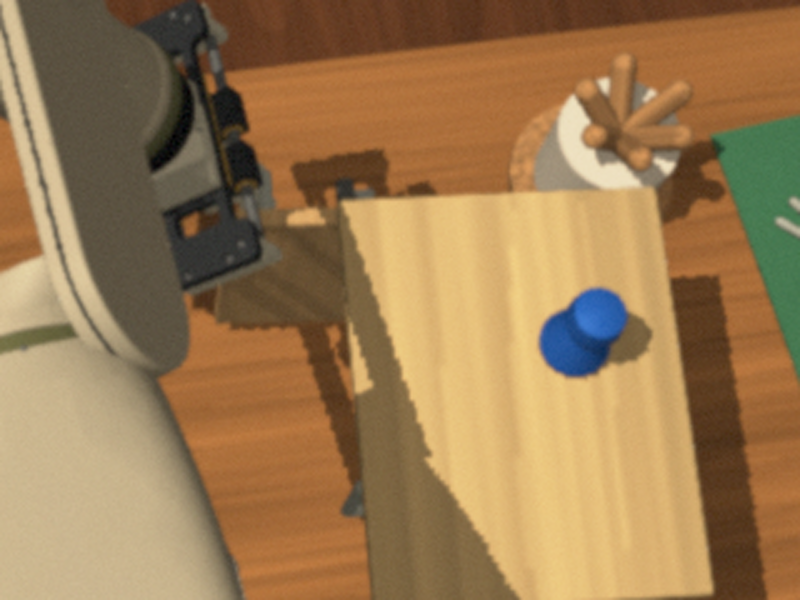

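Request:
apply_moves --series '[{"jaw": 0.5, "linear": [0, 0, 0], "roll": 0}, {"jaw": 0.5, "linear": [0, 0, 0], "roll": 0}, {"jaw": 0.5, "linear": [-0.03, 0, 0], "roll": 0}, {"jaw": 0.5, "linear": [-0.08, 0, 0], "roll": 0}, {"jaw": 0.3, "linear": [-0.16, 0, 0], "roll": 0}, {"jaw": 0, "linear": [-0.25, 0, 0], "roll": 0}, {"jaw": 0, "linear": [-0.25, 0, 0], "roll": 0}]'

```text
t: 18.98
tool_pos: [0.7809, 0.0202, 0.307]
orientation: [0.782, 0.837, -1.355]
force: [-0.2, 1.0, 0.9]
opening: 0.0454
```

Run:
```python
from h import *
s,M=show()
rows([(.552,.01,.30),(.551,-.055,.239),(.553,-.0965,.170)],.06)
```

```text
t 18.98 p [0.7809 0.0202 0.307 ] q [ 0.2    0.705  0.692 -0.531  1.789  0.028] F [-0.2  1.   0.9] op 0.045
[[0.0315, 0.9978, 0.0576], [-0.498, 0.0657, -0.8647], [-0.8666, -0.0014, 0.499]]
8
[0.002, -0.095, -0.003]
[0.003, -0.191, -0.007]
[0.005, -0.286, -0.01]
[0.006, -0.382, -0.013]
[0.077, -0.386, 0.008]
[0.148, -0.39, 0.03]
[0.216, -0.391, 0.031]
[0.283, -0.391, 0.032]
```

Request:
apply_moves --series '[{"jaw": 0, "linear": [0.002, -0.095, -0.003], "roll": 0}, {"jaw": 0, "linear": [0.003, -0.191, -0.007], "roll": 0}, {"jaw": 0, "linear": [0.005, -0.286, -0.01], "roll": 0}, {"jaw": 0, "linear": [0.006, -0.382, -0.013], "roll": 0}, {"jaw": 0, "linear": [0.077, -0.386, 0.008], "roll": 0}, {"jaw": 0, "linear": [0.148, -0.39, 0.03], "roll": 0}, {"jaw": 0, "linear": [0.148, -0.39, 0.03], "roll": 0}]'

```text
t: 19.85
tool_pos: [0.5489, -0.0573, 0.2365]
orientation: [0.779, 0.839, -1.36]
force: [-0.1, -0.8, -0.0]
opening: 0.0465
```

Run:
```python
from h import *
s,M=show()
c=cam("top");cv2.imwrite("pics/t7.png",cv2.resize(c["pixels"][80:320,270:590],(800,600),interpolation=cv2.INTER_CUBIC))
print((proj(c,[[.553,-.0872,.125],s["tool_pos"]])-[270,80])*2.5)
rows([(.553,-.0965,.170)],.03)
```

```text
t 19.85 p [ 0.5489 -0.0573  0.2365] q [ 0.146  0.026  1.658 -0.522  1.52   0.125] F [-0.1 -0.8 -0. ] op 0.046
[[0.0258, 0.998, 0.0576], [-0.4992, 0.0628, -0.8642], [-0.8661, -0.0064, 0.4998]]
[[299.19005304 434.27947755]
 [276.93291077 411.64857843]]
3
[0.044, 0.0, 0.0]
[0.088, 0.001, 0.001]
[0.132, 0.001, 0.001]
```

View pics/t7.png

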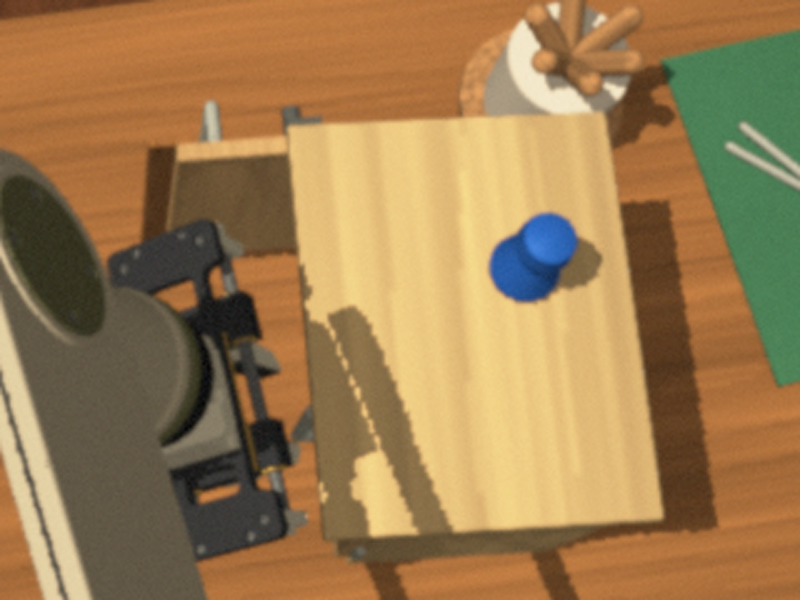

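Request:
apply_moves --series '[{"jaw": 0, "linear": [0.044, 0.001, 0], "roll": 0}, {"jaw": 0, "linear": [0.088, 0.001, 0], "roll": 0}, {"jaw": 0, "linear": [0.131, 0.001, 0.001], "roll": 0}, {"jaw": 0, "linear": [0.131, 0.001, 0.001], "roll": 0}, {"jaw": 1, "linear": [0.131, 0.001, 0.001], "roll": 0}, {"jaw": 1, "linear": [0.131, 0.001, 0.001], "roll": 0}, {"jaw": 1, "linear": [0.131, 0.001, 0.001], "roll": 0}, {"jaw": 1, "linear": [0.131, 0.001, 0.001], "roll": 0}]' --force 10

```text
t: 20.9
tool_pos: [0.5532, -0.0957, 0.171]
orientation: [0.781, 0.837, -1.358]
force: [0.2, 0.2, 0.5]
opening: 0.0113
```

Run:
```python
from h import *
s,M=show()
a=-1.6545;X=np.array([np.cos(a),np.sin(a)]);Y=np.array([-X[1],X[0]])
def b(th): return .077*(Y*np.cos(th)-X*np.sin(th))+.047*(-X*np.cos(th)-Y*np.sin(th))
for th in np.arange(.1,1.6,.1): print(round(th,2),(M.T@np.r_[b(th)-b(0.),0]/.6).round(3).tolist())
```

```text
t 20.9 p [ 0.5532 -0.0957  0.171 ] q [ 0.076  0.064  1.741 -0.534  1.377  0.127] F [0.2 0.2 0.5] op 0.011
[[0.0292, 0.998, 0.0567], [-0.4986, 0.0637, -0.8645], [-0.8663, -0.003, 0.4995]]
0.1 [-0.007, -0.007, -0.012]
0.2 [-0.013, -0.014, -0.023]
0.3 [-0.019, -0.024, -0.033]
0.4 [-0.025, -0.034, -0.043]
0.5 [-0.029, -0.045, -0.051]
0.6 [-0.034, -0.057, -0.059]
0.7 [-0.037, -0.07, -0.065]
0.8 [-0.041, -0.084, -0.071]
0.9 [-0.043, -0.098, -0.075]
1.0 [-0.044, -0.113, -0.078]
1.1 [-0.045, -0.128, -0.079]
1.2 [-0.045, -0.143, -0.08]
1.3 [-0.045, -0.158, -0.079]
1.4 [-0.043, -0.173, -0.076]
1.5 [-0.041, -0.187, -0.073]
```

Request:
apply_moves --series '[{"jaw": 1, "linear": [-0.007, -0.007, -0.012], "roll": 0}, {"jaw": 1, "linear": [-0.013, -0.014, -0.023], "roll": 0}, {"jaw": 1, "linear": [-0.019, -0.024, -0.033], "roll": 0}, {"jaw": 1, "linear": [-0.025, -0.034, -0.043], "roll": 0}, {"jaw": 1, "linear": [-0.029, -0.045, -0.051], "roll": 0}, {"jaw": 1, "linear": [-0.034, -0.057, -0.059], "roll": 0}, {"jaw": 1, "linear": [-0.037, -0.07, -0.065], "roll": 0}]' --force 8

```text
t: 21.78
tool_pos: [0.5091, -0.0514, 0.1712]
orientation: [0.784, 0.838, -1.353]
force: [4.9, 7.2, 0.2]
opening: 0.0099
```

Run:
```python
from h import *
s,M=show()
a=-1.6545;X=np.array([np.cos(a),np.sin(a)]);Y=np.array([-X[1],X[0]])
def b(th): return .077*(Y*np.cos(th)-X*np.sin(th))+.047*(-X*np.cos(th)-Y*np.sin(th))
for th in np.arange(.8,1.6,.1): print(round(th,2),(M.T@np.r_[b(th)-b(0.7),0]/.6).round(3).tolist())
```

```text
t 21.77 p [ 0.5091 -0.0514  0.1712] q [ 0.167 -0.031  1.836 -0.524  1.418  0.205] F [4.9 7.2 0.2] op 0.01
[[0.0327, 0.9978, 0.0573], [-0.4964, 0.0659, -0.8656], [-0.8675, -0.0002, 0.4975]]
0.8 [-0.003, -0.014, -0.005]
0.9 [-0.005, -0.028, -0.009]
1.0 [-0.007, -0.043, -0.012]
1.1 [-0.008, -0.058, -0.014]
1.2 [-0.008, -0.073, -0.014]
1.3 [-0.008, -0.088, -0.013]
1.4 [-0.006, -0.102, -0.011]
1.5 [-0.004, -0.117, -0.007]
```

Request:
apply_moves --series '[{"jaw": 1, "linear": [-0.003, -0.014, -0.005], "roll": 0}, {"jaw": 1, "linear": [-0.005, -0.028, -0.009], "roll": 0}, {"jaw": 1, "linear": [-0.007, -0.043, -0.012], "roll": 0}, {"jaw": 1, "linear": [-0.008, -0.058, -0.014], "roll": 0}]'

```text
t: 22.28
tool_pos: [0.4737, -0.0426, 0.1713]
orientation: [0.786, 0.839, -1.351]
force: [2.2, 9.4, 1.0]
opening: 0.0099
```

Request:
apply_moves --series '[{"jaw": 1, "linear": [-0.001, -0.015, 0], "roll": 0}, {"jaw": 1, "linear": [0, -0.03, 0.001], "roll": 0}]'

```text
t: 22.52
tool_pos: [0.4552, -0.0431, 0.1713]
orientation: [0.787, 0.84, -1.349]
force: [0.9, 11.6, 0.3]
opening: 0.0101
```

Run:
```python
from h import *
s,M=show()
c=cam("top");cv2.imwrite("pics/t8.png",cv2.resize(c["pixels"][80:380,230:630],(800,600),interpolation=cv2.INTER_CUBIC))
```

```text
t 22.52 p [ 0.4552 -0.0431  0.1713] q [ 0.202 -0.176  1.969 -0.516  1.442  0.226] F [ 0.9 11.6  0.3] op 0.01
[[0.035, 0.9977, 0.0584], [-0.4924, 0.0681, -0.8677], [-0.8696, 0.0016, 0.4937]]
```

View pics/t8.png

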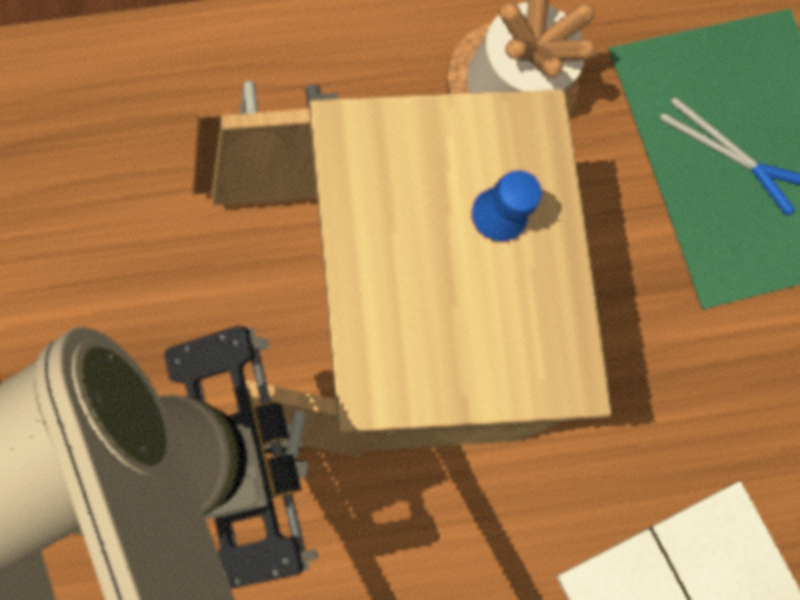

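Request:
apply_moves --series '[{"jaw": 1, "linear": [-0.001, -0.014, -0.003], "roll": 0}, {"jaw": 1, "linear": [0.001, -0.028, 0.001], "roll": 0}, {"jaw": 1, "linear": [0.003, -0.036, 0.004], "roll": 0}, {"jaw": 1, "linear": [0.003, -0.036, 0.004], "roll": 0}]'

```text
t: 23.08
tool_pos: [0.4324, -0.0478, 0.1709]
orientation: [0.787, 0.841, -1.351]
force: [-0.3, 0.1, -0.4]
opening: 0.0101
```

Run:
```python
from h import *
s,M=show()
```

```text
t 23.07 p [ 0.4324 -0.0478  0.1709] q [ 0.202 -0.243  2.027 -0.515  1.451  0.222] F [-0.3  0.1 -0.4] op 0.01
[[0.0335, 0.9977, 0.0582], [-0.4926, 0.0671, -0.8677], [-0.8696, 0.0004, 0.4937]]
```

Request:
apply_moves --series '[{"jaw": 0.5, "linear": [0, 0, 0], "roll": 0}, {"jaw": 0.5, "linear": [0, 0, 0], "roll": 0}, {"jaw": 0.5, "linear": [-0.03, 0, 0], "roll": 0}, {"jaw": 0.5, "linear": [-0.08, 0, 0], "roll": 0}, {"jaw": 0.5, "linear": [-0.16, 0, 0], "roll": 0}, {"jaw": 0.5, "linear": [-0.25, 0, -0.02], "roll": 0}, {"jaw": 0.5, "linear": [-0.3, 0, -0.06], "roll": 0}, {"jaw": 0.5, "linear": [-0.3, 0, -0.14], "roll": 0}, {"jaw": 0.5, "linear": [-0.3, 0, -0.14], "roll": 0}]'

```text
t: 24.2
tool_pos: [0.4208, 0.1161, 0.2853]
orientation: [0.783, 0.843, -1.349]
force: [-0.5, -0.7, 0.6]
opening: 0.0233
```

Run:
```python
from h import *
s,M=show()
c=cam("top");cv2.imwrite("pics/t9.png",cv2.resize(c["pixels"][80:380,230:630],(800,600),interpolation=cv2.INTER_CUBIC))
```

```text
t 24.2 p [0.4208 0.1161 0.2853] q [ 0.536 -0.128  1.715 -0.467  1.781  0.419] F [-0.5 -0.7  0.6] op 0.023
[[0.0332, 0.9975, 0.0623], [-0.4928, 0.0705, -0.8673], [-0.8695, -0.0019, 0.4939]]
```

View pics/t9.png

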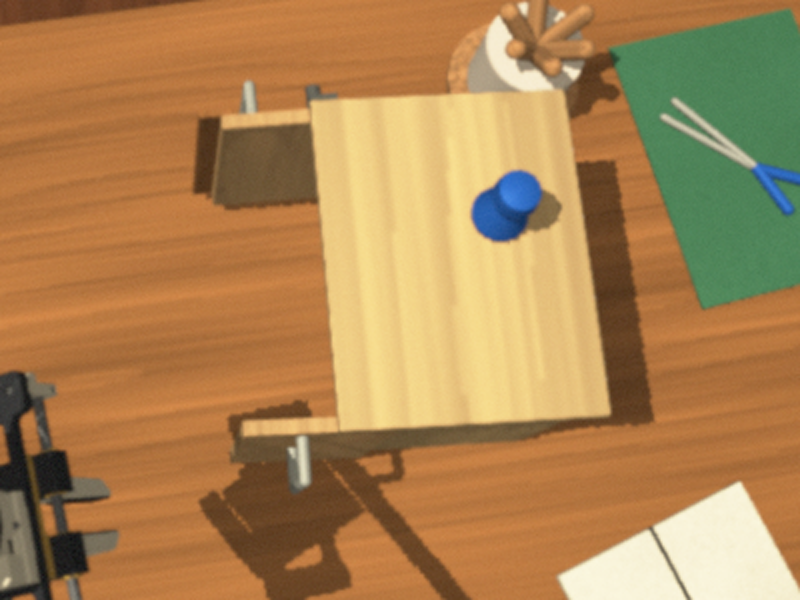

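Both doors stand about square to the front. The bolted leaf's edge runs (220,120) to (310,115) and the covered leaf's (243,427) to (337,427). The arm is clear and the figure and pot have not moved, so I'm handing in.

Run:
```python
from h import *
print(close_job())
```

```text
the job is handed in; nothing more can be done
None
```

The cabinet is open and the job was handed in at about 24 s of the 72 s allowed. `close_job` reports no verdict.

- **Tilt:** The moves can't pitch the tool directly. I got the 30° lean by commanding poses out of reach, so the tool tilted as the arm stretched.
- **Bolt:** I pressed it down with the closed fingers. The force was about 2.3 N while it slid, then rose to 9 N at its lower stop.
- **Doors:** I gripped the bolted door's pull and led it round its arc to about square, then did the same with the covered door. Each step was planned at about 0.1 rad, roughly 0.8 rad/s. The bolted door was at about 1.5 rad before I touched the covered one.

**Last checks:** The final picture shows both doors about square to the front, the gripper clear, and the figure and pot where they stood. I did not re-measure the tape or carton, which were outside that picture; the arm only worked well away from them.

**Doubts:**
- While building up the tilt, joint 2 read −0.893 against its stated limit of −0.89. I stopped that approach at once and got the rest of the tilt by reaching outwards. I can't tell whether it counts as passing the range.
- While closing on the bolted door's pull, the wrist force read about 15 N. The grip was slightly off centre, and the reading is well below the 120 N limit.

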